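# Pull the orange well cap off a bench photometer with a hook puller

### The arm

A 6-joint arm with a two-finger parallel gripper is mounted at the origin on the work surface. World frame = base frame: x ahead of the robot, y to its left, z up, the work surface at z = 0. Lengths are in m, angles in degrees, forces in N, time in s.
With the tool pointing down it reaches from about 0.35 to 0.95 m from the base axis. Payload 17.4 kg.
Tool frame: the origin (TCP) lies on the centre line of the jaws, within the pads' length; the fingertips stand 8 mm ahead of it and the grasp point (between the pads) lies 11 mm behind it; z points along the fingers, y is the direction in which the jaws open and shut (so a half turn about z gives the same grasp; the last joint's range is limited). The gripper opens to 93 mm and grips with 3 to 60 N. Pads are 15 mm wide; open, the fingers measure 128 mm over their backs; the gripper's body (75 mm by 188 mm) begins 65 mm behind the grasp point.
Start: joints at [65.844, 6.646, 82.598, -0, 90.757, -2.166], TCP at [0.253, 0.626, 0.227] pointing down, gripper open.
Joint ranges: [-162.19, 162.19], [-47.58, 125.68], [4.15, 143.07], [-65.23, 245.23], [0.69, 171.88], [-170.13, 170.13]. Speed limits (degrees/s): [108.29, 108.29, 127.2, 180, 180, 180].

### API

Orientations are given as a 3x3 rotation matrix whose columns are the frame's x, y, z axes.
In Python, from rig import observe, get_image, calibration, job_done, masks_of gives the robot as it stands.
- The arm moves only by the shell command python3 -m jog 'ROWS' [OPENING]. ROWS is JSON, one flat list of numbers, 4 for each row, row after row: the shift along the tool's x, y, z each as a share of 50 mm, from -1 to 1, then the turn about the tool's z as a share of 0.08 rad, from -1 to 1. A call has exactly 10 rows; each row shifts and turns the commanded pose from where the row before left it, along the tool's axes as they then stand; what a row does not reach is not made up. A row lasts 1/8 s, in which the tool goes at most 62.5 mm and 10.7 degrees, less where a joint would pass 70% of its speed; a pose out of reach is approached as far as the arm can. A call with a number of a shift or a turn outside -1 to 1 is refused whole. A call with a gripper value outside its range is refused whole. OPENING is the finger opening in mm, from 0 to 93, set as the call begins (- or left out, the last holds). The fingers move at their own pace and stop on an object; the grip force is fixed at half the most. Time passes only in rows, so rows that do not move let the fingers close, or fill a call up. It gives the time, the measured TCP pose, the force and the opening at its end, in the units of the state.
- observe(): the state, without advancing time (a new reading comes with each control period).
- get_image(name): name is "scene" or "top" or "wrist"; returns the picture (420x560x3 uint8, red, green, blue); there is no depth.
- calibration(name): a dict with "fx", "fy", "cx", "cy" (pixels), "R" (3x3) and "t" (3): a world point X has camera coordinates R X + t; the wrist camera has in their place "mount" (4x4, takes a point from camera to tool coordinates, whose origin is the TCP and whose axes are the flange's). Camera axes: x right, y down, z forward; pixel columns grow to the right and rows downward; lengths in m; the calibration is good to about 2 mm. A picture is of the moment at which its call begins: read the wrist's pose just before it. calibration takes no time and is no camera call.
- job_done(): hands the job in, once; it reports no verdict.
Trained networks look in the newest picture that a camera, given by its name, has taken for a name from the list of things; names that differ only in an ending like _2 or _b are one class to them, and where a whole thing is asked for, a point or a joint stands for the part that bears it (a point fixed in the world has none). Each returns a list of dicts, best first, with "confidence" (0 to 1); they miss things now and then, are a little off and sometimes report something else, mostly with a low value. They report only what shows in the picture. A call takes as long as a camera call. They do not tell look-alikes from the thing itself.
- masks_of(camera, target): "region" (420x560 bool, what is visible of it) and "extent" ([left, top, right, bottom] in pixels, round what is visible of it).
The state is a dict: "t": time; "joint_pos": joint angles; "dq": joint speeds; "tau": joint torques, N m; "eef_pos": TCP position; "tcp_rot": TCP orientation; "force": force on the tool from outside, world axes, zero at the start; "moment": the same for the moment, N m; "grip_width": finger opening in m.
Only numpy, scipy, OpenCV 4.12 (cv2) and the standard library are available. Lean on these libraries where they do the work, as an engineer would, in place of code of your own. Each camera call takes 0.05 s, during which the arm holds its last target.

### The job

Use the green-handled puller to take the orange cap off the photometer: slide its fork under the disc until you feel the stem at the end of the slot, so that the disc lies inside the fork's lips, and pull straight up until the cap pops off. Set the cap down gently in the white tray without touching it with the gripper, then stand the puller upright on the bench again and let go, leaving the other two caps seated and everything else where it stands. Be gentle: lower the fork softly onto the deck (25 N at the very most), do not shove the seated cap with more than about 10 N, and never load it with more than 20 N.

Things in the scene. Friction and masses are not known exactly. Their poses are not given: they have to be found in the camera images.
- reader: White bench photometer, fixed, 280 (x) x 240 (y) mm. Origin: centre of its underside; z up; x runs from its front edge to the console at its rear. The front deck (x -140 to +20 mm) is flat and 85 mm high; the console (x +20 to +140 mm) is 105 to 110 mm high with a blue panel. Three capped wells open in the deck at x = -55 mm, y = -57, 0 and +57 mm.
- deck (a point): Centre of the reader's middle well, on the deck surface; axes as the reader's. Each well is a hole 14 mm wide and 14 mm deep, its bottom 71 mm above the reader's underside. The deck before, between and behind the wells is bare.
- cap_orange: The orange cap to pull, in any one of the three wells: a disc 30 mm wide, 8 mm thick, on a white stem 12 mm wide, 18 g. Origin: foot of the stem, on its axis; z up to the disc. Disc underside 23 mm, top 31 mm above the origin. Seated, the stem stands on the well's bottom.
- cap_rim (a point): Centre of the underside of the orange disc. Seated, there is a gap of 9 mm between deck and disc. Sprung balls in the well hold a neck of the stem: the cap rises about 1.5 mm freely, then resists with a peak of roughly 5 to 11 N before it pops free, some 5 mm up; the stem leaves the well after 14 mm. The well stops sideways pushes hard.
- cap_grey: Grey cap of the same shape and origin in another well; must stay seated.
- cap_black: Black cap of the same shape and origin in the remaining well; must stay seated.
- puller: Steel C-shaped cap puller, green handle, 145 to 210 g, loose, standing on the bench on its flat fork. Origin: underside of the fork below the handle's axis; z up; fork opens to +x. A clamp shoe (x -50 to -32 mm, z 3 to 12 mm, 32 mm wide) and a spine carry the top arm (z 26 to 34 mm, x -38 to +8 mm). The fork is clamped at any reach, up to 12 mm farther (+x) or nearer (-x) than nominal.
- puller_handle (a point): Middle of the green handle, 16 x 16 mm square, z 34 to 70 mm above the fork's underside, sides along the puller's x and y. Fork, at nominal reach: blade 3 mm thick, 32 mm wide, x -50 to -6 mm, where the slot ends.
- tray: White enamel tray with blue rim, fixed on the bench, 180 (x) x 140 (y) x 22 mm high, walls and floor 5 mm thick. Origin: centre of its underside, z up.
- jar: White plastic jar, 84 mm wide, 130 mm high; origin at the centre of its underside. Leave alone.
- reagent: Amber glass bottle, 56 mm wide, 110 mm high; origin at the centre of its underside. Leave alone.
- beaker_a: Clear plastic beaker, 68 mm wide, 75 mm high; origin at the centre of its underside. Leave alone.
- puller_arm (a point): End of the top arm, 8 mm ahead of the handle's axis, 30 mm above the fork's underside. Fork, at nominal reach: 15 mm slot from x -6 mm forward (a stem fully home has its axis at x 0), prongs to y +-16 mm; tips (x 14 to 27 mm, to y +-19 mm) splay and rise 4 mm above the prongs as lips, 7 mm in all; they clear the disc by 3 to 4 mm with the stem home.
Not all that is in view belongs to the job. Of the things like the tray, leave any that is pink or red; of the rest the larger one is meant.

How it is judged (in metres and radians):
On the way, in this order (a step that is already met when the one before it is completed fails the run):
1. the cap is off its well, hanging in the puller with its disc flat on the prongs inside the lips (z of cap_orange in the frame of reader above 0.09 m and contact force between puller and cap_orange above 0.05 N and z of cap_orange in the frame of puller below -0.0185 m), for 0.2 s.
2. the cap lies in the tray, clear of the puller (x of cap_orange in the frame of tray between -0.085 and 0.085 m and y of cap_orange in the frame of tray between -0.065 and 0.065 m and z of cap_orange in the frame of tray below 0.024 m and linear speed of cap_orange below 0.02 m/s and contact force between puller and cap_orange below 0.02 N), for 0.3 s.
At the end, for the whole second after the job is handed in: The orange cap lies at rest in the tray in any attitude (its origin inside the walls and less than 24 mm above the tray's underside); the puller stands upright (within 0.1 rad) on the bench itself, at rest; the grey and black caps are seated, within 3 mm of where they were (x of cap_orange in the frame of tray between -0.085 and 0.085 m and y of cap_orange in the frame of tray between -0.065 and 0.065 m and z of cap_orange in the frame of tray below 0.024 m and linear speed of each of cap_orange, puller below 0.02 m/s and angle between puller's own z axis and vertical below 0.1 rad and height (world z) of puller below 0.003 m and distance of each of cap_grey, cap_black from where it was at the start of the episode below 0.003 m); the robot touches nothing.
It fails at once if the puller presses on the reader with more than 25 N, loads the orange cap with more than 20 N, or shoves it with more than 10 N while it is still fully seated (contact force between puller and reader above 25 N or contact force between puller and cap_orange above 20 N or (contact force between puller and cap_orange above 10 N and z of cap_orange in the frame of reader below 0.072 m)).
It fails at once if the gripper touches the orange cap (contact force between any of the fingers, the arm and cap_orange above 0.3 N).
It fails at once if the cap is wrenched askew (over 0.25 rad) while its stem is still in the well (angle between cap_orange's own z axis and vertical above 0.25 rad and z of cap_orange in the frame of reader between 0.065 and 0.081 m and horizontal distance between cap_orange and reader below 0.09 m).
It fails at once if the orange cap is dropped or flung (faster than 0.7 m/s) (linear speed of cap_orange above 0.7 m/s).
It fails at once if another cap is moved by over 4 mm, or a bystander shoved by over 30 mm (distance of any of cap_grey, cap_black from where it was at the start of the episode above 0.004 m or distance of any of jar, reagent, beaker_a from where it was at the start of the episode above 0.03 m).
It also fails if it takes over 72 s, if anything falls off the work surface, if the arm or the gripper's body presses on something with over 40 N, if the wrist force passes 120 N, or if a joint passes its speed limit or range.

## Working session

There is one attempt and no reset: what is moved stays moved. The work goes in short steps, Python scripts to look and compute and a shell command to move; the robot and the scene stay as the last step left them, time stands still between calls to the robot, and variables do not carry over. Pictures are saved under pics/ and viewed, and the job is handed in when it is done.

```bash
mkdir -p pics; ls
python3 - <<'E'
from rig import *
import cv2
o=observe()
for k,v in o.items(): print(k,v)
for n in ["scene","top","wrist"]:
    im=get_image(n); cv2.imwrite(f"pics/{n}0.png",im[:,:,::-1]); print(n,calibration(n))
E
```

```text
pics
t 0.0
joint_pos [ 6.58462131e+01  6.67398216e+00  8.26378893e+01  7.53112900e-04
  9.07564537e+01 -2.16416129e+00]
dq [ 0.01491794  0.11510452 -0.11772166 -0.00426936 -0.07952329  0.08347423]
tau [ 1.49054031e-03 -7.21262813e+01 -6.22617817e+01  7.79916812e-02
  2.38584989e-02 -6.89647823e-05]
eef_pos [0.25264721 0.62570854 0.22588363]
tcp_rot [[-9.27251716e-01  3.74438253e-01 -4.99947351e-04]
 [ 3.74438583e-01  9.27251086e-01 -1.08271720e-03]
 [ 5.81659865e-05 -1.19115096e-03 -9.99999289e-01]]
force [ 0.12693036  0.73715005 -0.84020013]
moment [-0.01136957 -0.01267745  0.03132882]
grip_width 0.09311753700196759
scene {'fx': 513.2482510062237, 'fy': 513.2482510062237, 'cx': 280.6665799458246, 'cy': 204.87111434857576, 'R': array([[-0.79265308,  0.60960723, -0.00895144],
       [ 0.45418543,  0.58064106, -0.67570079],
       [-0.40671451, -0.53966192, -0.73712164]]), 't': array([ 0.39133785, -0.14704884,  1.77389274])}
top {'fx': 434.7091359844309, 'fy': 434.7091359844309, 'cx': 285.0031929699673, 'cy': 207.53777066927603, 'R': array([[ 0.0247419 , -0.99967989,  0.00528763],
       [-0.98981706, -0.02523878, -0.14008991],
       [ 0.14017852, -0.0017677 , -0.99012467]]), 't': array([-0.05226196,  0.48871525,  1.73522655])}
wrist {'fx': 371.65037196473367, 'fy': 371.65037196473367, 'cx': 284.957115051244, 'cy': 213.9915207768814, 'mount': array([[ 4.82967327e-04, -9.64748880e-01, -2.63171741e-01,
         7.26656994e-02],
       [ 9.99999875e-01,  4.99362101e-04,  4.59106660e-06,
        -2.89839752e-04],
       [ 1.26988767e-04, -2.63171710e-01,  9.64749001e-01,
        -1.57862936e-01],
       [ 0.00000000e+00,  0.00000000e+00,  0.00000000e+00,
         1.00000000e+00]])}
```

View pics/scene0.png

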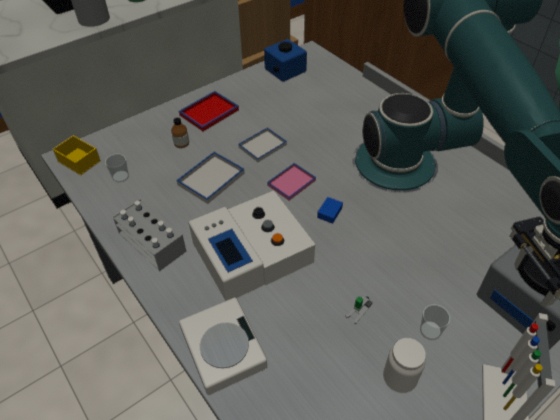

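View pics/top0.png

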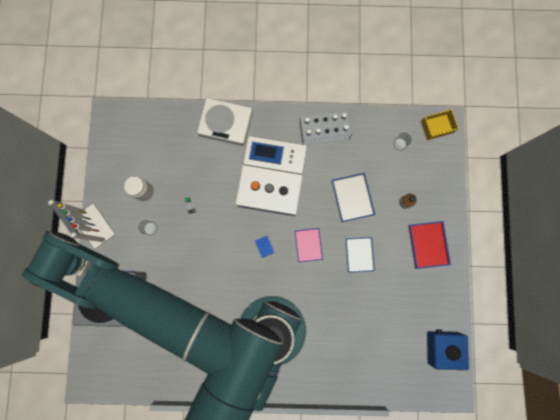

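View pics/wrist0.png

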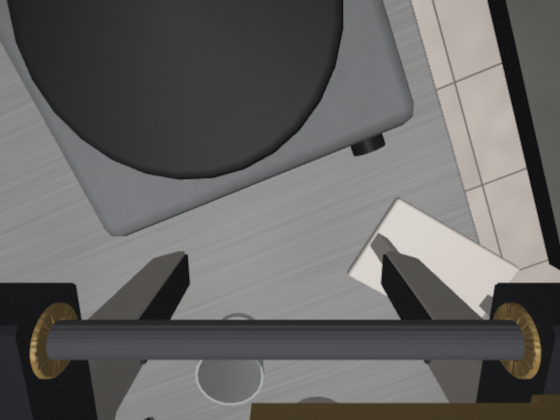

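The scene picture shows the puller (green, about 358,302), the reader with the orange cap (277,239), and two white trays. The larger tray is at (211,176) in the scene picture and (353,197) in the top picture. Next I'll measure positions.

```bash
cat > h.py <<'E'
from rig import *
import numpy as np, cv2
def ray(cam,uv,z,obs=None):
    c=calibration(cam)
    d=np.array([(uv[0]-c['cx'])/c['fx'],(uv[1]-c['cy'])/c['fy'],1.])
    if cam=='wrist':
        o=obs or observe(); M=np.array(c['mount']); R=np.array(o['tcp_rot'])
        p=R@M[:3,3]+o['eef_pos']; w=R@M[:3,:3]@d
    else:
        p=-c['R'].T@c['t']; w=c['R'].T@d
    s=(z-p[2])/w[2]
    return p+s*w
def proj(cam,X,obs=None):
    c=calibration(cam); X=np.asarray(X,float)
    if cam=='wrist':
        o=obs or observe(); M=np.array(c['mount']); R=np.array(o['tcp_rot'])
        q=M[:3,:3].T@(R.T@(X-o['eef_pos'])-M[:3,3])
    else: q=c['R']@X+c['t']
    return np.array([c['fx']*q[0]/q[2]+c['cx'],c['fy']*q[1]/q[2]+c['cy']])
E
python3 - <<'E'
from h import *
for cam in ["top","scene"]:
    im=get_image(cam)
    for n,z in [("cap_orange",.1),("cap_grey",.1),("cap_black",.1),("puller",.03),("tray",.0),("reader",.085),("jar",.13),("reagent",.11),("beaker_a",.075)]:
        for m in masks_of(cam,n)[:3]:
            v,u=np.nonzero(m['region']); 
            if len(u)==0: continue
            (c,s,a)=cv2.minAreaRect(np.stack([u,v],1).astype(np.float32))
            print(cam,n,round(m['confidence'],2),np.round(c,1),np.round(s,1),round(a,1),len(u),"xyz",np.round(ray(cam,(u.mean(),v.mean()),z),3))
    big=im
    cv2.imwrite(f"pics/{cam}_z.png",cv2.resize(im[150:260,140:420] if cam=="top" else im[130:340,170:450],None,fx=2.8,fy=2.8,interpolation=cv2.INTER_CUBIC)[:,:,::-1])
E
```

```text
top cap_grey 0.46 [269.5 187.5] [7. 7.] 90.0 49 xyz [0.559 0.024 0.1  ]
top cap_grey 0.32 [190.3 204.2] [17.9  9. ] 80.5 147 xyz [0.484 0.331 0.1  ]
top cap_black 0.42 [283.5 190. ] [6.4 6.4] 45.0 41 xyz [ 0.55  -0.033  0.1  ]
top puller 0.6 [191.2 204.7] [17.   8.9] 79.7 147 xyz [0.492 0.343 0.03 ]
top tray 0.96 [360.1 254.3] [34.5 26.9] 85.6 909 xyz [ 0.31  -0.352  0.   ]
top tray 0.9 [429.7 244.5] [44.9 37.9] 83.7 1609 xyz [ 0.355 -0.637  0.   ]
top tray 0.66 [353.3 197.1] [44.9 34.9] 76.0 1519 xyz [ 0.546 -0.323  0.   ]
top reader 0.73 [271.8 175.7] [60.6 72.4] 9.3 4174 xyz [0.612 0.016 0.085]
top jar 0.81 [139.  188.5] [29.1 20.6] 26.6 508 xyz [0.536 0.525 0.13 ]
top reagent 0.78 [408.  200.5] [15. 16.] 90.0 219 xyz [ 0.519 -0.52   0.11 ]
top beaker_a 0.51 [147.5 226. ] [16. 21.] 90.0 288 xyz [0.393 0.501 0.075]
scene cap_orange 0.47 [277. 237.] [ 8. 10.] 90.0 83 xyz [0.566 0.08  0.1  ]
scene cap_orange 0.46 [360.2 307.2] [15.2 25.3] 28.3 290 xyz [0.536 0.383 0.1  ]
scene cap_grey 0.17 [210.  176.5] [38.  60.9] 51.3 1915 xyz [ 0.586 -0.239  0.1  ]
scene cap_black 0.57 [257.5 210.5] [7. 9.] 90.0 66 xyz [ 0.551 -0.034  0.1  ]
scene puller 0.8 [358.6 307.7] [16.4 28.7] 37.9 338 xyz [0.503 0.357 0.03 ]
scene tray 0.85 [262.3 143.8] [26.4 44.1] 59.5 966 xyz [ 0.302 -0.359  0.   ]
scene tray 0.76 [208.5 110.1] [30.9 56.2] 60.3 1378 xyz [ 0.348 -0.649  0.   ]
scene tray 0.67 [291.2 180.7] [27.9 43.1] 54.5 987 xyz [ 0.334 -0.149  0.   ]
scene reader 0.69 [251.5 240.5] [ 90.7 108.3] 64.1 8370 xyz [0.635 0.045 0.085]
scene jar 0.73 [404.3 364.6] [36.4 54.7] 18.4 1672 xyz [0.58  0.564 0.13 ]
scene jar 0.71 [210.1 176.1] [38.1 61.2] 50.6 1929 xyz [ 0.598 -0.212  0.13 ]
scene reagent 0.72 [179.7 132. ] [30.4 15.6] 82.9 383 xyz [ 0.56  -0.467  0.11 ]
scene beaker_a 0.95 [432.5 320.7] [28.3 35.5] 33.7 830 xyz [0.411 0.515 0.075]
```

View pics/top_z.png

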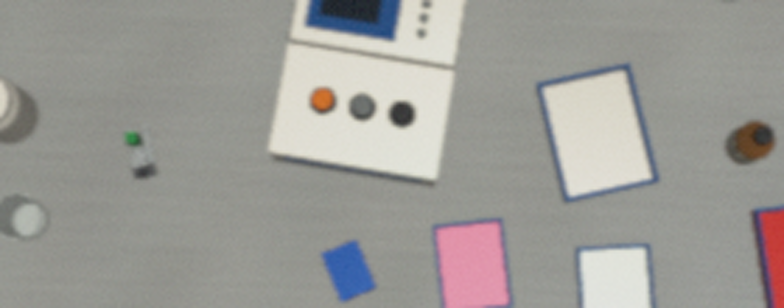

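View pics/scene_z.png

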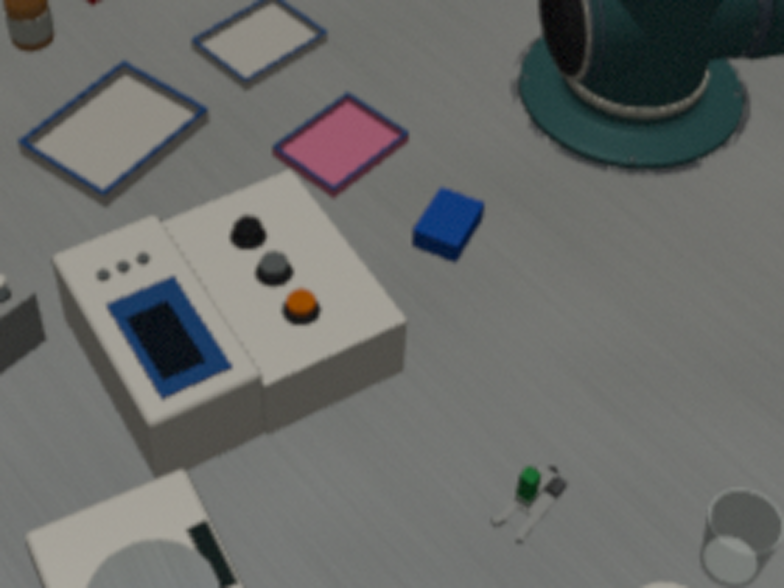

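The puller stands near (0.50, 0.345) with its fork pointing roughly +x. I'll fly the wrist camera over it, using a helper that works out the moves.

```bash
cat >> h.py <<'E'
def yawof(R): return np.degrees(np.arctan2(R[1][0],R[0][0]))
def plan(tx,yaw,n,pos=None,y0=None,R=None,pad=10):
    """n rows to reach tx (world), tool-x yaw deg; shift first in current axes, then turn"""
    o=observe(); p=np.array(o['eef_pos'] if pos is None else pos); R=np.array(o['tcp_rot'] if R is None else R)
    dy=(yaw-yawof(R)+180)%360-180
    step=-np.radians(dy)/n   # about tool z (down)
    out=[];tx=np.array(tx,float);d=(tx-p)/n
    for i in range(n):
        s=R.T@d/0.05
        out.append(list(np.round(s,3))+[round(step/0.08,3)])
        c,sn=np.cos(step),np.sin(step)
        R=R@np.array([[c,-sn,0],[sn,c,0],[0,0,1]])
    out+= [[0,0,0,0]]*(pad-n)
    print("dist",np.round(tx-p,4),"dyaw",round(dy,2))
    for r in out: print([float(x) for x in r])
def show():
    o=observe(); print("t",round(o['t'],2),"p",np.round(o['eef_pos'],4),"yaw",round(yawof(o['tcp_rot']),2),"zc",np.round(np.array(o['tcp_rot'])[:,2],4),"F",np.round(o['force'],2),"w",round(o['grip_width']*1e3,2),"q",np.round(o['joint_pos'],1))
E
python3 -c "
from h import *
plan((.50,.345,.2),192,8)"
```

```text
dist [ 0.2473 -0.2809 -0.0266] dyaw 33.99
[-0.836, -0.42, 0.067, -0.927]
[-0.803, -0.481, 0.067, -0.927]
[-0.765, -0.539, 0.067, -0.927]
[-0.723, -0.594, 0.067, -0.927]
[-0.677, -0.646, 0.067, -0.927]
[-0.627, -0.694, 0.067, -0.927]
[-0.574, -0.739, 0.067, -0.927]
[-0.518, -0.779, 0.067, -0.927]
[0.0, 0.0, 0.0, 0.0]
[0.0, 0.0, 0.0, 0.0]
```

```bash
python3 -m jog '[-0.84,-0.42,0.067,-0.927,-0.8,-0.48,0.067,-0.927,-0.765,-0.54,0.067,-0.927,-0.72,-0.59,0.067,-0.927,-0.68,-0.65,0.067,-0.927,-0.63,-0.69,0.067,-0.927,-0.57,-0.74,0.067,-0.927,-0.52,-0.78,0.067,-0.927,0,0,0,0,0,0,0,0]' 60
python3 -c "
from h import *
show(); im=get_image('wrist'); cv2.imwrite('pics/w1.png',im[:,:,::-1]); show()"
```

```text
t: 2.4
eef_pos: [0.5, 0.3452, 0.1999]
tcp_rot: [[-0.978, -0.207, -0.0], [-0.207, 0.978, 0.0], [0.0, 0.0, -1.0]]
force: [-0.8, 0.5, 0.8]
grip_width: 0.0601
t 2.4 p [0.5    0.3452 0.1999] yaw -168.06 zc [-1.e-04  2.e-04 -1.e+00] F [-0.75  0.48  0.76] w 60.08 q [ 32.2  -1.3  93.2   0.   88.  -69.7]
t 2.45 p [0.4997 0.3456 0.2   ] yaw -168.01 zc [ 0.e+00  3.e-04 -1.e+00] F [-0.03 -0.61 -0.18] w 59.93 q [ 32.3  -1.3  93.2   0.   88.  -69.7]
```

View pics/w1.png

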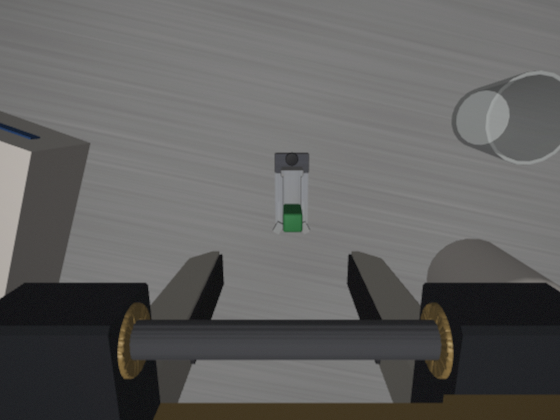

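```bash
python3 -c "
from h import *
im=get_image('wrist'); cv2.imwrite('pics/w1z.png',cv2.resize(im[140:245,240:345],None,fx=5.7,fy=5.7,interpolation=cv2.INTER_CUBIC)[:,:,::-1])"
```

```text
(no output)
```

View pics/w1z.png

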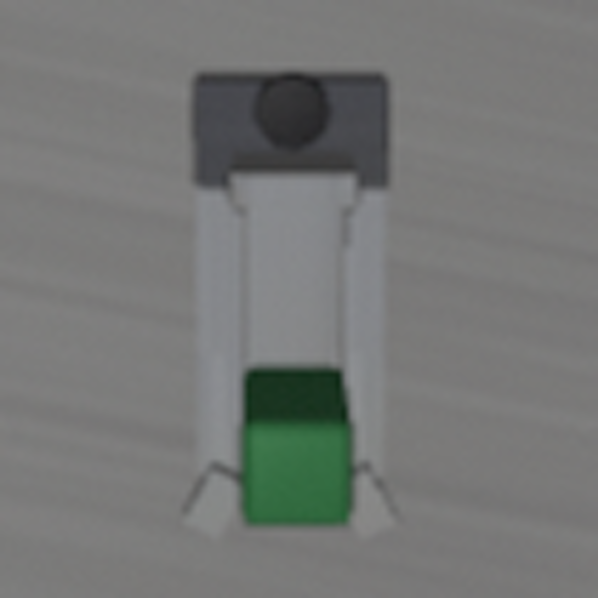

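```bash
python3 -c "
from h import *
o=observe();R=np.array(o['tcp_rot']);p=np.array(o['eef_pos'])
f=lambda u,v,z:(lambda w:print((u,v,z),np.round(w,4),'tool',np.round((R.T@(w-p))*1e3,1)))(ray('wrist',(240+u/5.7,140+v/5.7),z,o))
for c in [(297.5,472,.07),(245,523,.07),(350,522,.07),(245,423,.07),(350,420,.07),(195,73,.012),(390,73,.012),(195,187,.012),(388,187,.012),(215,465,.003),(365,465,.003),(207,538,.007),(375,538,.007),(183,520,.007),(398,520,.007)]: f(*c)
for n in ['puller','puller_handle','puller_arm']:
  for m in masks_of('wrist',n)[:2]: print(n,m['confidence'],m['extent'])
"
```

```text
(297.5, 472, 0.07) [0.5112 0.3539 0.07  ] tool [-13.    5.5 130. ]
(245, 523, 0.07) [0.5201 0.3482 0.07  ] tool [-20.6  -2.  130. ]
(350, 522, 0.07) [0.5169 0.3628 0.07  ] tool [-20.5  13.  130. ]
(245, 423, 0.07) [0.5057 0.3451 0.07  ] tool [ -5.8  -2.  130. ]
(350, 420, 0.07) [0.5022 0.3595 0.07  ] tool [ -5.4  12.8 130. ]
(195, 73, 0.012) [0.4655 0.328  0.012 ] tool [ 37.1 -10.4 188. ]
(390, 73, 0.012) [0.4589 0.3589 0.012 ] tool [ 37.1  21.2 188. ]
(195, 187, 0.012) [0.4836 0.3317 0.012 ] tool [ 18.5 -10.5 188. ]
(388, 187, 0.012) [0.477  0.3627 0.012 ] tool [ 18.5  21.2 188. ]
(215, 465, 0.003) [0.5322 0.345  0.003 ] tool [-31.7  -7.6 197. ]
(365, 465, 0.003) [0.5267 0.3706 0.003 ] tool [-31.7  18.6 197. ]
(207, 538, 0.007) [0.5443 0.3462 0.007 ] tool [-43.8  -9.  193. ]
(375, 538, 0.007) [0.5382 0.3748 0.007 ] tool [-43.8  20.3 193. ]
(183, 520, 0.007) [0.5419 0.3414 0.007 ] tool [-40.5 -13.1 193. ]
(398, 520, 0.007) [0.5341 0.378  0.007 ] tool [-40.5  24.2 193. ]
puller 0.87 [273.5, 154.6, 308.5, 231.1]
puller_handle 0.8 [273.4, 152.0, 308.6, 232.0]
puller_arm 0.62 [268.9, 152.0, 308.8, 231.7]
```

```bash
python3 -c "
from h import *
plan((.5112,.3539,.044),192,8)"
```

```text
dist [ 0.0116  0.0081 -0.156 ] dyaw -0.06
[-0.032, 0.014, 0.39, 0.002]
[-0.032, 0.014, 0.39, 0.002]
[-0.032, 0.014, 0.39, 0.002]
[-0.032, 0.014, 0.39, 0.002]
[-0.032, 0.014, 0.39, 0.002]
[-0.032, 0.014, 0.39, 0.002]
[-0.032, 0.014, 0.39, 0.002]
[-0.032, 0.014, 0.39, 0.002]
[0.0, 0.0, 0.0, 0.0]
[0.0, 0.0, 0.0, 0.0]
```

```bash
python3 -m jog '[-0.065,0.03,0.39,0,-0.065,0.03,0.39,0,-0.065,0.03,0.39,0,-0.065,0.02,0.39,0,0,0,0.39,0,0,0,0.39,0,0,0,0.39,0,0,0,0.39,0,0,0,0,0,0,0,0,0]'
python3 -c "
from h import *
im=get_image('wrist'); cv2.imwrite('pics/w2.png',im[:,:,::-1]); show()"
```

```text
t: 3.9
eef_pos: [0.512, 0.3533, 0.0445]
tcp_rot: [[-0.978, -0.208, 0.001], [-0.208, 0.978, 0.0], [-0.001, 0.0, -1.0]]
force: [0.9, 0.1, 0.2]
grip_width: 0.0601
t 3.95 p [0.5121 0.3533 0.0447] yaw -168.0 zc [ 1.e-03  7.e-04 -1.e+00] F [-0.04 -1.13 -0.72] w 59.9 q [ 32.3   6.3 100.4   0.   73.3 -69.7]
```

View pics/w2.png

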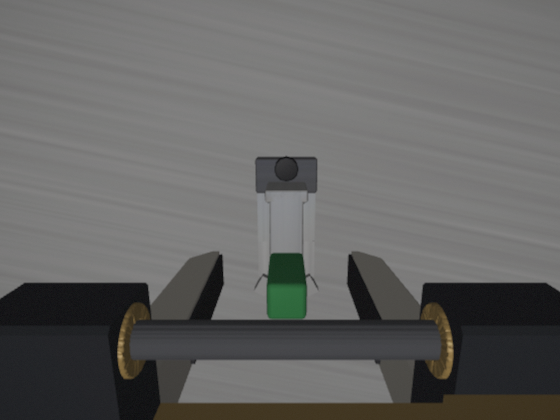

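The handle (268–306, 253–316) is centred between the fingers, so I'll close.

```bash
python3 -m jog '[0,0,0,0,0,0,0,0,0,0,0,0,0,0,0,0,0,0,0,0,0,0,0,0,0,0,0,0,0,0,0,0,0,0,0,0,0,0,0,0]' 0
python3 -c "
from h import *
im=get_image('wrist'); cv2.imwrite('pics/w3.png',cv2.resize(im[140:340,180:400],None,fx=3,fy=3,interpolation=cv2.INTER_CUBIC)[:,:,::-1]); show()"
```

```text
t: 5.2
eef_pos: [0.5117, 0.3531, 0.0438]
tcp_rot: [[-0.978, -0.208, -0.0], [-0.208, 0.978, -0.0], [0.0, -0.0, -1.0]]
force: [-0.2, 0.2, -1.8]
grip_width: 0.0158
t 5.25 p [0.5117 0.3531 0.0438] yaw -168.0 zc [-1.e-04 -0.e+00 -1.e+00] F [-0.01  0.21 -1.48] w 15.63 q [ 32.3   6.3 100.4   0.   73.3 -69.7]
```

View pics/w3.png

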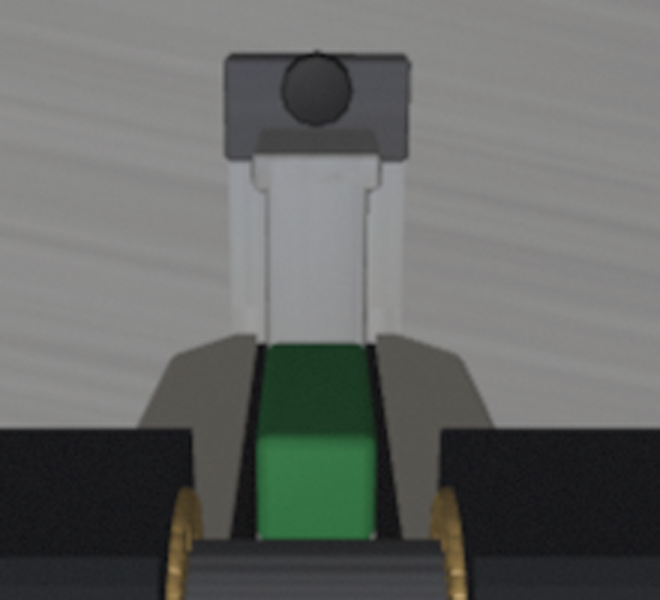

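Gripped at 15.6 mm. The shoe spans columns 255–317 with its rear edge at row 158. I'll lift and look at the reader from above.

```bash
python3 -c "
from h import *
o=observe();R=np.array(o['tcp_rot']);p=np.array(o['eef_pos'])
for u,v,z in [(255,158.3,.012),(316.7,158.3,.012),(255,192.8,.012),(316.3,192.8,.012),(265.7,255,.07),(305,255,.07),(265.3,285,.07),(305,285,.07),(256,287,.007),(317,287,.007)]:
  w=ray('wrist',(u,v),z,o); print((u,v),np.round(R.T@(w-p)*1e3,1))
plan((.5117,.3531,.27),192,6)
plan((.623,.014,.27),171.5,10,pos=(.5117,.3531,.27))"
```

```text
(255, 158.3) [ 50.5 -15.5  31.8]
(316.7, 158.3) [50.5 15.8 31.8]
(255, 192.8) [ 32.6 -15.9  31.8]
(316.3, 192.8) [32.6 16.  31.8]
(265.7, 255) [ 20.8  -7.5 -26.2]
(305, 255) [ 20.8   7.3 -26.2]
(265.3, 285) [  8.4  -7.9 -26.2]
(305, 285) [  8.4   7.5 -26.2]
(256, 287) [-23.6 -16.9  36.8]
(317, 287) [-23.6  18.1  36.8]
dist [0.     0.     0.2262] dyaw -0.0
[-0.0, 0.0, -0.754, 0.0]
[-0.0, 0.0, -0.754, 0.0]
[-0.0, 0.0, -0.754, 0.0]
[-0.0, 0.0, -0.754, 0.0]
[-0.0, 0.0, -0.754, 0.0]
[-0.0, 0.0, -0.754, 0.0]
[0.0, 0.0, 0.0, 0.0]
[0.0, 0.0, 0.0, 0.0]
[0.0, 0.0, 0.0, 0.0]
[0.0, 0.0, 0.0, 0.0]
dist [ 0.1113 -0.3391  0.    ] dyaw -20.5
[-0.077, -0.71, 0.0, 0.447]
[-0.102, -0.706, 0.0, 0.447]
[-0.127, -0.702, 0.0, 0.447]
[-0.152, -0.697, 0.0, 0.447]
[-0.177, -0.691, 0.0, 0.447]
[-0.202, -0.685, 0.0, 0.447]
[-0.226, -0.677, 0.0, 0.447]
[-0.25, -0.669, 0.0, 0.447]
[-0.274, -0.659, 0.0, 0.447]
[-0.297, -0.649, 0.0, 0.447]
```

```bash
python3 -m jog '[0,0,-0.1,0,0,0,-0.2,0,0,0,-0.4,0,0,0,-0.6,0,0,0,-0.8,0,0,0,-0.8,0,0,0,-0.8,0,0,0,-0.5,0,0,0,-0.3,0,0,0,0,0]'
python3 -m jog '[-0.08,-0.71,0,0.447,-0.1,-0.705,0,0.447,-0.13,-0.7,0,0.447,-0.15,-0.7,0,0.447,-0.18,-0.69,0,0.447,-0.2,-0.685,0,0.447,-0.23,-0.68,0,0.447,-0.25,-0.67,0,0.447,-0.27,-0.66,0,0.447,-0.3,-0.65,0,0.447]'
python3 -c "
from h import *
im=get_image('wrist'); cv2.imwrite('pics/w4.png',im[:,:,::-1]); show()"
```

```text
t: 6.5
eef_pos: [0.5119, 0.3532, 0.2701]
tcp_rot: [[-0.978, -0.208, 0.001], [-0.208, 0.978, 0.001], [-0.002, 0.001, -1.0]]
force: [0.4, -0.4, -1.9]
grip_width: 0.0157
t: 7.75
eef_pos: [0.6232, 0.0126, 0.2674]
tcp_rot: [[-0.989, 0.149, -0.002], [0.149, 0.989, 0.0], [0.002, -0.0, -1.0]]
force: [0.3, 0.6, -2.2]
grip_width: 0.0155
t 7.8 p [0.624  0.0094 0.2671] yaw 171.23 zc [-0.0019 -0.0014 -1.    ] F [-0.73 -3.54 -2.71] w 15.72 q [ -1.4  -0.1  85.9  -0.1  94.3 -82.7]
```

View pics/w4.png

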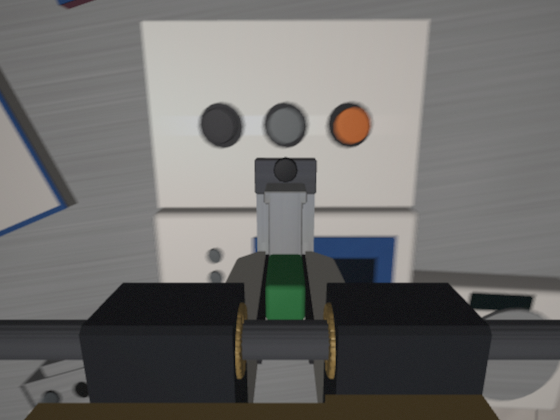

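All three caps show: black (221,125), grey (286,124) and orange (350,125). The reader looks well aligned with the tool. I'll measure them exactly now that the arm has settled.

```bash
cat >> h.py <<'E'
def orange(im):
    hsv=cv2.cvtColor(im,cv2.COLOR_RGB2HSV)
    m=cv2.inRange(hsv,(5,120,90),(18,255,255))
    n,l,s,c=cv2.connectedComponentsWithStats(m); i=1+np.argmax(s[1:,4])
    cnt=cv2.findContours((l==i).astype(np.uint8),cv2.RETR_EXTERNAL,cv2.CHAIN_APPROX_NONE)[0][0]
    return s[i],c[i],cv2.fitEllipse(cnt)
def intool(cam_uv,z,o):
    w=ray('wrist',cam_uv,z,o); return w, np.array(o['tcp_rot']).T@(w-o['eef_pos'])
E
python3 -c "
from h import *
o=observe(); im=get_image('wrist'); show()
s,c,e=orange(im); print(s,c,e)
for n in ['cap_orange','cap_grey','cap_black']:
  for m in masks_of('wrist',n)[:1]:
    x=m['extent']; print(n,round(m['confidence'],2),np.round(x,1),np.round(ray('wrist',((x[0]+x[2])/2,(x[1]+x[3])/2),.1,o),4))
w,t=intool(e[0],.102,o); print('orange',np.round(w,4),np.round(t*1e3,1))
g=cv2.GaussianBlur(cv2.cvtColor(im,cv2.COLOR_RGB2GRAY),(3,3),0)
# edges of reader front edge & deck/console seam
for rows in [(12,32),(195,222)]:
  pts=[]
  for u in list(range(170,250,5))+list(range(320,405,5)):
    col=np.diff(g[rows[0]:rows[1],u].astype(float)); 
    pts.append((u,rows[0]+np.argmax(abs(col))+.5))
  pts=np.array(pts); k=np.polyfit(pts[:,0],pts[:,1],1); print(k, np.abs(np.polyval(k,pts[:,0])-pts[:,1]).max())
  a=ray('wrist',(170,np.polyval(k,170)),.085,o);b=ray('wrist',(400,np.polyval(k,400)),.085,o); d=b-a; print('yaw',np.degrees(np.arctan2(d[1],d[0]))-90,a,b)
"
```

```text
t 7.85 p [0.6235 0.0112 0.267 ] yaw 171.31 zc [-2.3e-03 -6.0e-04 -1.0e+00] F [-0.87  0.72 -2.21] w 16.09 q [ -1.3  -0.1  85.9  -0.   94.3 -82.6]
[ 341  104   36   36 1016] [358.45866142 121.6269685 ] ((358.463623046875, 121.62903594970703), (34.19974899291992, 36.00735092163086), 38.537330627441406)
cap_orange 0.82 [338.5 106.1 377.3 141.9] [0.5704 0.0797 0.1   ]
cap_grey 0.82 [274.3 104.7 308.6 138.2] [0.5597 0.0242 0.1   ]
cap_black 0.58 [205.7 108.1 240.8 145.5] [ 0.5553 -0.0339  0.1   ]
orange [0.5684 0.08   0.102 ] [ 65.4  61.6 165.1]
[-1.09797200e-02  1.96408654e+01] 0.5057325574696101
yaw -8.195785905080541 [ 0.46217889 -0.06296148  0.085     ] [0.48935211 0.12570596 0.085     ]
[-9.86633635e-03  2.07201158e+02] 0.5547329607651079
yaw -8.127157477895906 [ 0.61878527 -0.10016925  0.085     ] [0.64939761 0.11419579 0.085     ]
```

```bash
python3 -c "
from h import *
show();plan((.6327,.0707,.169),171.8,7)"
```

```text
t 8.0 p [0.623  0.0141 0.2679] yaw 171.52 zc [-1.4e-03  3.0e-04 -1.0e+00] F [-0.31 -0.56 -2.22] w 15.99 q [ -1.1  -0.2  85.9   0.   94.3 -82.6]
dist [ 0.0097  0.0566 -0.0989] dyaw 0.28
[-0.004, 0.164, 0.283, -0.009]
[-0.004, 0.164, 0.283, -0.009]
[-0.004, 0.164, 0.283, -0.009]
[-0.004, 0.164, 0.283, -0.009]
[-0.005, 0.164, 0.283, -0.009]
[-0.005, 0.164, 0.283, -0.009]
[-0.005, 0.164, 0.283, -0.009]
[0.0, 0.0, 0.0, 0.0]
[0.0, 0.0, 0.0, 0.0]
[0.0, 0.0, 0.0, 0.0]
```

```bash
python3 -m jog '[0,0.2,0,-0.065,0,0.25,0.3,0,0,0.25,0.4,0,0,0.2,0.4,0,0,0.15,0.4,0,0,0.1,0.3,0,0,0,0.18,0,0,0,0,0,0,0,0,0,0,0,0,0]'
python3 -c "
from h import *
o=observe(); im=get_image('wrist'); cv2.imwrite('pics/w5.png',im[:,:,::-1]); show()
s,c,e=orange(im); print(s,c,e)
w,t=intool(e[0],.102,o); print('orange',np.round(w,4),np.round(t*1e3,1))
"
```

```text
t: 9.25
eef_pos: [0.6318, 0.0705, 0.1706]
tcp_rot: [[-0.99, 0.143, 0.001], [0.143, 0.99, 0.0], [-0.001, 0.0, -1.0]]
force: [0.2, 0.4, -1.3]
grip_width: 0.0164
t 9.3 p [0.6317 0.0705 0.1705] yaw 171.8 zc [ 9.e-04  0.e+00 -1.e+00] F [ 0.63  0.58 -2.05] w 15.54 q [  4.1   2.9  91.8  -0.   85.3 -77.7]
[ 262  102   50   52 1991] [286.19186339 127.61325967] ((286.1901550292969, 127.61359405517578), (48.758426666259766, 50.18349838256836), 1.7588311433792114)
orange [0.5684 0.0801 0.102 ] [64.2  0.4 68.5]
```

View pics/w5.png

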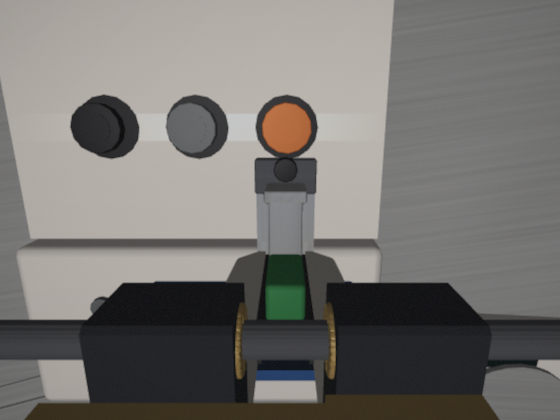

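The cap and puller line up sideways to within 0.3 mm. I'll back off 118 mm to the front of the deck, staying high.

```bash
python3 -m jog '[0.1,0,0,0,0.3,0.006,0,0,0.4,0,0,0,0.45,0,0,0,0.45,0,0,0,0.36,0,0,0,0.2,0,0,0,0.1,0,0,0,0,0,0,0,0,0,0,0]'
python3 -m jog '[0,0,0.1,0,0,0,0.2,0,0,0,0.2,0,0,0,0.1,0,0,0,0.06,0,0,0,0,0,0,0,0,0,0,0,0,0,0,0,0,0,0,0,0,0]'
python3 -c "
from h import *
show()
for c in ['scene','top']:
  im=get_image(c); a=im[190:290,230:340] if c=='scene' else im[150:250,220:320]
  cv2.imwrite(f'pics/{c}6.png',cv2.resize(a,None,fx=5.4,fy=5.4,interpolation=cv2.INTER_CUBIC)[:,:,::-1])
show()
im=get_image('wrist');cv2.imwrite('pics/w6.png',im[:,:,::-1]);show()
"
```

```text
t: 10.55
eef_pos: [0.515, 0.0878, 0.1697]
tcp_rot: [[-0.99, 0.142, -0.0], [0.142, 0.99, -0.0], [0.0, -0.0, -1.0]]
force: [-0.1, -0.2, -1.9]
grip_width: 0.0158
t: 11.8
eef_pos: [0.5148, 0.0878, 0.1369]
tcp_rot: [[-0.99, 0.142, 0.0], [0.142, 0.99, 0.0], [-0.0, 0.0, -1.0]]
force: [0.3, 0.5, -1.7]
grip_width: 0.0158
t 11.8 p [0.5148 0.0878 0.1369] yaw 171.81 zc [ 2.e-04  0.e+00 -1.e+00] F [ 0.33  0.5  -1.65] w 15.77 q [  6.9 -10.5 107.7  -0.   82.8 -74.9]
t 11.9 p [0.5147 0.0878 0.1368] yaw 171.81 zc [-1.e-04 -0.e+00 -1.e+00] F [-0.62 -0.44 -2.15] w 15.82 q [  6.9 -10.5 107.7  -0.   82.8 -74.9]
t 11.95 p [0.5148 0.0878 0.1369] yaw 171.81 zc [ 1.e-04 -0.e+00 -1.e+00] F [-0.28  0.7  -2.47] w 15.95 q [  6.9 -10.5 107.7  -0.   82.8 -74.9]
```

View pics/scene6.png

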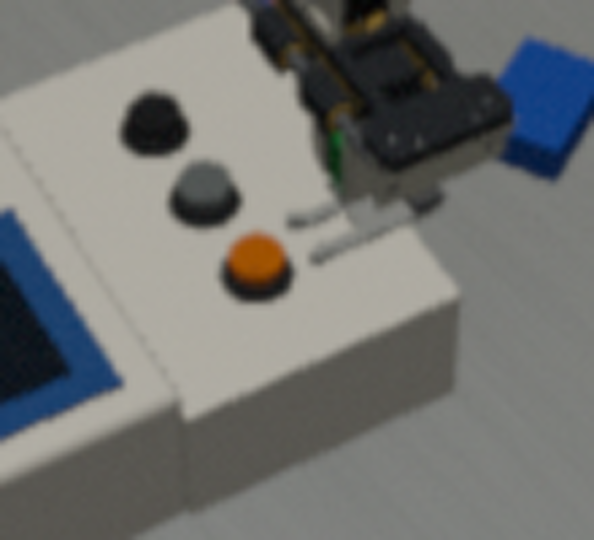

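View pics/w6.png

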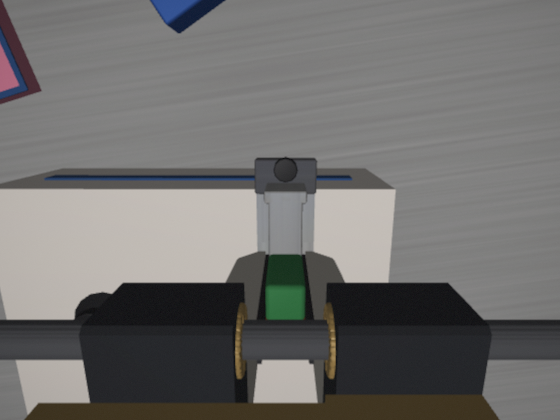

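The fork points at the orange cap (scene zoom: tips at 296,222 and 318,258; cap at 257,262). I'll lower slowly.

```bash
python3 -m jog '[0,0,0.04,0,0,0,0.04,0,0,0,0.03,0,0,0,0.02,0,0,0,0.01,0,0,0,0.005,0,0,0,0.005,0,0,0,0.005,0,0,0,0,0,0,0,0,0]'
```

```text
t: 13.2
eef_pos: [0.5148, 0.0878, 0.1292]
tcp_rot: [[-0.99, 0.142, 0.0], [0.142, 0.99, -0.0], [-0.0, 0.0, -1.0]]
force: [-0.8, 0.4, -1.7]
grip_width: 0.0157
```

```bash
python3 -m jog '[0,0,0.004,0,0,0,0,0,0,0,0.004,0,0,0,0,0,0,0,0.004,0,0,0,0,0,0,0,0,0,0,0,0,0,0,0,0,0,0,0,0,0]'
python3 -c "
from h import *
show();get_image('top');show()"
```

```text
t: 14.45
eef_pos: [0.5148, 0.0878, 0.1287]
tcp_rot: [[-0.99, 0.142, 0.0], [0.142, 0.99, 0.0], [-0.0, 0.0, -1.0]]
force: [-2.5, 0.5, 4.5]
grip_width: 0.0161
t 14.45 p [0.5148 0.0878 0.1287] yaw 171.81 zc [ 2.e-04  0.e+00 -1.e+00] F [-2.52  0.53  4.53] w 16.06 q [  6.9 -10.2 108.2   0.   82.  -74.9]
t 14.5 p [0.5148 0.0878 0.1287] yaw 171.81 zc [ 2.e-04  0.e+00 -1.e+00] F [-1.84 -0.86  4.82] w 15.69 q [  6.9 -10.2 108.2  -0.   82.  -74.9]
```

Deck felt at TCP z 0.1287 with about 6.5 N. I'll raise 0.8 mm and slide in most of the way, checking the force partway.

```bash
python3 -m jog '[0,0,-0.018,0,0,0,0,0,-0.04,0,0,0,-0.08,0,0,0,-0.08,0,0,0,-0.08,0,0,0,-0.08,0,0,0,-0.04,0,0,0,0,0,0,0,0,0,0,0]'
python3 -c "
from h import *
show()
for c in ['scene']:
  im=get_image(c); a=im[190:290,230:340]
  cv2.imwrite(f'pics/{c}7.png',cv2.resize(a,None,fx=5.4,fy=5.4,interpolation=cv2.INTER_CUBIC)[:,:,::-1])
show()"
```

```text
t: 15.75
eef_pos: [0.5345, 0.085, 0.1294]
tcp_rot: [[-0.99, 0.142, -0.0], [0.142, 0.99, 0.0], [0.0, 0.0, -1.0]]
force: [0.1, 0.5, -1.3]
grip_width: 0.0159
t 15.75 p [0.5345 0.085  0.1294] yaw 171.81 zc [-0.  0. -1.] F [ 0.08  0.48 -1.3 ] w 15.95 q [  6.3  -7.7 105.9   0.   81.8 -75.5]
t 15.8 p [0.5345 0.085  0.1294] yaw 171.81 zc [ 0.  0. -1.] F [ 0.01 -0.6  -1.59] w 16.1 q [  6.3  -7.7 105.9   0.   81.8 -75.5]
```

View pics/scene7.png

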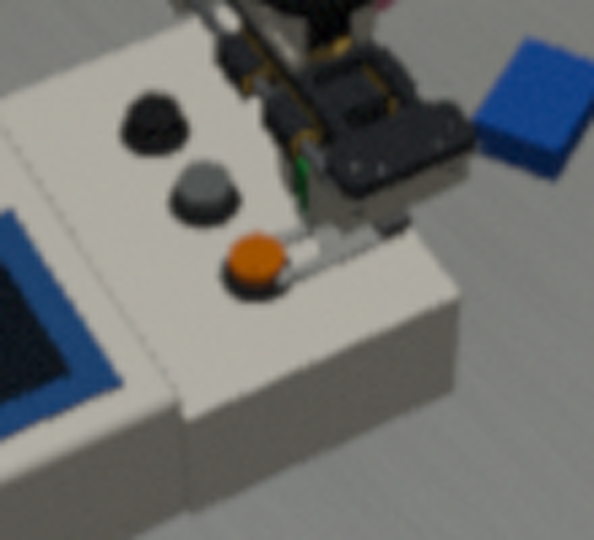

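The tips are under the disc with no force. I'll slide another 25 mm.

```bash
python3 -m jog '[-0.04,0,0,0,-0.06,0,0,0,-0.06,0,0,0,-0.06,0,0,0,-0.06,0,0,0,-0.06,0,0,0,-0.06,0,0,0,-0.06,0,0,0,-0.04,0,0,0,0,0,0,0]'
```

```text
t: 17.05
eef_pos: [0.5594, 0.0814, 0.1293]
tcp_rot: [[-0.99, 0.142, -0.0], [0.142, 0.99, 0.0], [0.0, -0.0, -1.0]]
force: [-0.5, 0.9, -1.8]
grip_width: 0.016
```

```bash
python3 -m jog '[-0.01,0,0,0,-0.01,0,0,0,-0.01,0,0,0,-0.01,0,0,0,-0.01,0,0,0,-0.01,0,0,0,-0.01,0,0,0,0,0,0,0,0,0,0,0,0,0,0,0]'
```

```text
t: 18.3
eef_pos: [0.5627, 0.0809, 0.1294]
tcp_rot: [[-0.99, 0.142, -0.0], [0.142, 0.99, -0.0], [0.0, -0.0, -1.0]]
force: [-0.3, -0.0, -1.8]
grip_width: 0.0158
```

```bash
python3 -m jog '[-0.004,0,0,0,-0.004,0,0,0,-0.004,0,0,0,-0.004,0,0,0,0,0,0,0,0,0,0,0,0,0,0,0,0,0,0,0,0,0,0,0,0,0,0,0]'; python3 -m jog '[-0.004,0,0,0,0,0,0,0,-0.004,0,0,0,0,0,0,0,0,0,0,0,0,0,0,0,0,0,0,0,0,0,0,0,0,0,0,0,0,0,0,0]'
```

```text
t: 19.55
eef_pos: [0.5635, 0.0808, 0.1294]
tcp_rot: [[-0.99, 0.142, -0.0], [0.142, 0.99, -0.0], [0.0, -0.0, -1.0]]
force: [-0.8, -0.3, -1.9]
grip_width: 0.016
t: 20.8
eef_pos: [0.564, 0.0807, 0.1294]
tcp_rot: [[-0.99, 0.142, -0.0], [0.142, 0.99, -0.0], [0.0, -0.0, -1.0]]
force: [0.7, -0.6, -1.7]
grip_width: 0.0157
```

```bash
python3 -m jog '[-0.004,0,0,0,0,0,0,0,-0.004,0,0,0,0,0,0,0,0,0,0,0,0,0,0,0,0,0,0,0,0,0,0,0,0,0,0,0,0,0,0,0]'
```

```text
t: 22.05
eef_pos: [0.5643, 0.0807, 0.1294]
tcp_rot: [[-0.99, 0.142, 0.0], [0.142, 0.99, -0.0], [-0.0, -0.0, -1.0]]
force: [-0.3, -0.1, -1.9]
grip_width: 0.0159
```

```bash
python3 -m jog '[-0.004,0,0,0,0,0,0,0,-0.004,0,0,0,0,0,0,0,0,0,0,0,0,0,0,0,0,0,0,0,0,0,0,0,0,0,0,0,0,0,0,0]'
```

```text
t: 23.3
eef_pos: [0.5647, 0.0806, 0.1294]
tcp_rot: [[-0.99, 0.142, 0.0], [0.142, 0.99, 0.0], [-0.0, 0.0, -1.0]]
force: [0.2, 0.0, -1.7]
grip_width: 0.0159
```

```bash
python3 -m jog '[-0.004,0,0,0,0,0,0,0,-0.004,0,0,0,0,0,0,0,0,0,0,0,0,0,0,0,0,0,0,0,0,0,0,0,0,0,0,0,0,0,0,0]'
```

```text
t: 24.55
eef_pos: [0.5651, 0.0806, 0.1294]
tcp_rot: [[-0.99, 0.142, -0.0], [0.142, 0.99, -0.0], [0.0, -0.0, -1.0]]
force: [-0.2, -0.2, -1.3]
grip_width: 0.0157
```

```bash
python3 -m jog '[-0.004,0,0,0,0,0,0,0,-0.004,0,0,0,0,0,0,0,-0.002,0,0,0,0,0,0,0,0,0,0,0,0,0,0,0,0,0,0,0,0,0,0,0]'
```

```text
t: 25.8
eef_pos: [0.5656, 0.0805, 0.1294]
tcp_rot: [[-0.99, 0.142, 0.0], [0.142, 0.99, -0.0], [-0.0, -0.0, -1.0]]
force: [-0.3, -0.6, -0.7]
grip_width: 0.0157
```

```bash
python3 -m jog '[-0.004,0,0,0,0,0,0,0,-0.004,0,0,0,0,0,0,0,-0.002,0,0,0,0,0,0,0,0,0,0,0,0,0,0,0,0,0,0,0,0,0,0,0]'
```

```text
t: 27.05
eef_pos: [0.5661, 0.0804, 0.1294]
tcp_rot: [[-0.99, 0.142, -0.0], [0.142, 0.99, 0.0], [0.0, 0.0, -1.0]]
force: [0.4, -0.5, -2.2]
grip_width: 0.0159
```

```bash
python3 -m jog '[-0.004,0,0,0,0,0,0,0,-0.004,0,0,0,0,0,0,0,-0.004,0,0,0,0,0,0,0,0,0,0,0,0,0,0,0,0,0,0,0,0,0,0,0]'; python3 -c "
from h import *
im=get_image('scene'); show()
cv2.imwrite('pics/s8.png',cv2.resize(im[190:290,230:340],None,fx=5.4,fy=5.4,interpolation=cv2.INTER_CUBIC)[:,:,::-1])
s,c,e=orange(im[190:290,230:340]);print(s,c)"
```

```text
t: 28.3
eef_pos: [0.5667, 0.0803, 0.1294]
tcp_rot: [[-0.99, 0.142, -0.0], [0.142, 0.99, 0.0], [0.0, -0.0, -1.0]]
force: [-2.3, 0.9, -1.4]
grip_width: 0.016
t 28.35 p [0.5667 0.0804 0.1294] yaw 171.81 zc [-1.e-04  0.e+00 -1.e+00] F [-3.4  -0.05 -0.36] w 15.66 q [  5.5  -3.7 102.2   0.   81.5 -76.3]
[42 44 10  9 62] [46.11290323 48.32258065]
```

View pics/s8.png

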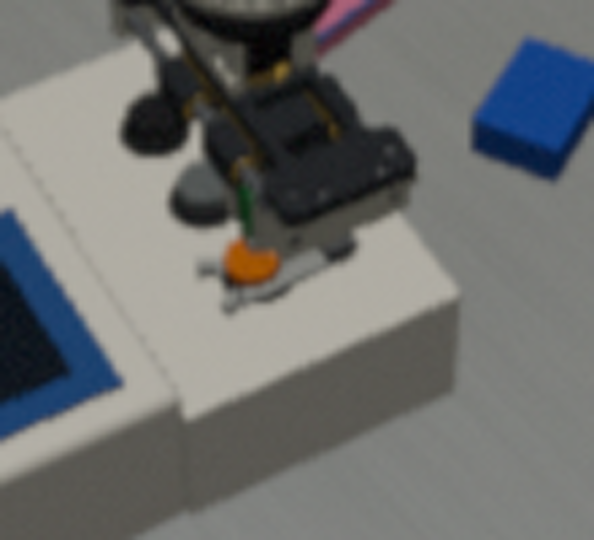

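About 3 N of contact: the stem is home, and the prong tips (207,267 and 232,305 in the zoom) show beyond the disc. I'll pull straight up slowly.

```bash
python3 -m jog '[0.003,0,0,0,0,0,-0.03,0,0,0,-0.03,0,0,0,-0.03,0,0,0,-0.01,0,0,0,-0.01,0,0,0,-0.01,0,0,0,-0.01,0,0,0,-0.01,0,0,0,0,0]'
```

```text
t: 29.6
eef_pos: [0.5665, 0.0804, 0.1363]
tcp_rot: [[-0.99, 0.142, -0.0], [0.142, 0.99, 0.0], [0.0, -0.0, -1.0]]
force: [-0.9, 0.2, -2.7]
grip_width: 0.0157
```

```bash
python3 -m jog '[0,0,-0.01,0,0,0,-0.01,0,0,0,-0.01,0,0,0,-0.01,0,0,0,-0.01,0,0,0,-0.01,0,0,0,-0.01,0,0,0,-0.01,0,0,0,-0.01,0,0,0,-0.01,0]'
```

```text
t: 30.85
eef_pos: [0.5671, 0.0804, 0.1423]
tcp_rot: [[-0.99, 0.142, 0.002], [0.142, 0.99, 0.0], [-0.002, 0.0, -1.0]]
force: [0.2, -0.5, -1.6]
grip_width: 0.0157
```

```bash
python3 -m jog '[0,0,-0.02,0,0,0,-0.04,0,0,0,-0.06,0,0,0,-0.08,0,0,0,-0.12,0,0,0,-0.16,0,0,0,-0.16,0,0,0,-0.1,0,0,0,-0.06,0,0,0,-0.02,0]'; python3 -c "
from h import *
im=get_image('scene'); show()
cv2.imwrite('pics/s9.png',cv2.resize(im[160:270,230:340],None,fx=5.4,fy=5.4,interpolation=cv2.INTER_CUBIC)[:,:,::-1])
im=get_image('wrist');cv2.imwrite('pics/w9.png',im[:,:,::-1])
im=get_image('top');o=observe()
for m in masks_of('top','tray')[:4]:
    v,u=np.nonzero(m['region']);(c,s,a)=cv2.minAreaRect(np.stack([u,v],1).astype(np.float32))
    if abs(c[0]-353)<12 and abs(c[1]-197)<12:
        b=cv2.boxPoints((c,s,a)); print(c,s,a); print(np.round([ray('top',q,.022) for q in b],3), np.round(ray('top',c,.022),3))
im=get_image('scene')
for m in masks_of('scene','tray')[:6]: print(m['confidence'],m['extent'])
"
```

```text
t: 32.1
eef_pos: [0.5666, 0.0804, 0.1825]
tcp_rot: [[-0.99, 0.142, 0.0], [0.142, 0.99, -0.0], [-0.0, 0.0, -1.0]]
force: [-0.4, 0.5, -2.4]
grip_width: 0.0158
t 32.15 p [0.5665 0.0803 0.1824] yaw 171.81 zc [-1.e-04 -0.e+00 -1.e+00] F [ 0.04 -0.09 -2.07] w 15.86 q [  5.5  -5.3  98.8  -0.   86.6 -76.3]
(353.0034484863281, 197.01431274414062) (43.49765396118164, 34.692100524902344) 76.37300109863281
[[ 0.612 -0.228  0.022]
 [ 0.65  -0.367  0.022]
 [ 0.474 -0.409  0.022]
 [ 0.437 -0.271  0.022]] [ 0.543 -0.319  0.022]
0.93 [175.2, 88.1, 240.6, 131.2]
0.9 [178.0, 147.9, 246.2, 202.8]
0.85 [286.0, 164.6, 315.6, 193.9]
0.72 [237.9, 138.6, 258.9, 160.0]
0.63 [256.5, 207.2, 262.5, 215.9]
0.42 [188.7, 198.4, 319.2, 300.1]
```

View pics/s9.png

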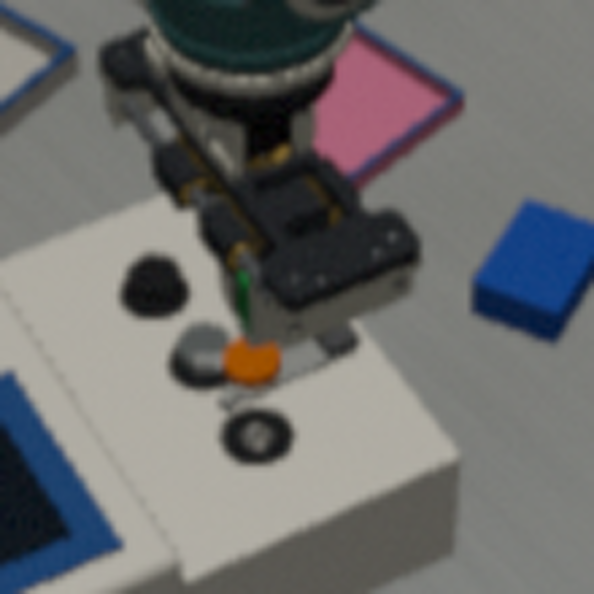

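View pics/w9.png

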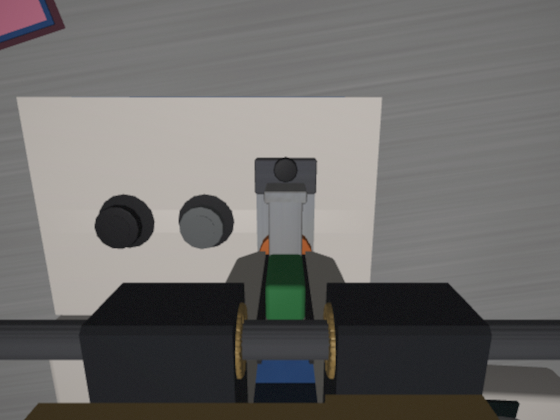

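The cap hangs flat in the fork, the well is empty, and grey and black are still seated. I'll carry it to the tray (centre about 0.543, −0.319, yaw about 13.8°).

```bash
python3 -c "
from h import *
plan((.580,-.310,.215),193.8,16)"
```

```text
dist [ 0.0135 -0.3904  0.0329] dyaw 21.99
[-0.086, -0.481, -0.041, -0.3]
[-0.075, -0.483, -0.041, -0.3]
[-0.063, -0.484, -0.041, -0.3]
[-0.051, -0.486, -0.041, -0.3]
[-0.04, -0.487, -0.041, -0.3]
[-0.028, -0.487, -0.041, -0.3]
[-0.016, -0.488, -0.041, -0.3]
[-0.005, -0.488, -0.041, -0.3]
[0.007, -0.488, -0.041, -0.3]
[0.019, -0.488, -0.041, -0.3]
[0.03, -0.487, -0.041, -0.3]
[0.042, -0.486, -0.041, -0.3]
[0.054, -0.485, -0.041, -0.3]
[0.065, -0.484, -0.041, -0.3]
[0.077, -0.482, -0.041, -0.3]
[0.089, -0.48, -0.041, -0.3]
```

```bash
python3 -m jog '[0,0,-0.1,0,0,-0.1,-0.2,0,-0.05,-0.2,-0.2,-0.2,-0.08,-0.3,-0.16,-0.3,-0.07,-0.45,0,-0.3,-0.06,-0.5,0,-0.3,-0.05,-0.5,0,-0.3,-0.04,-0.5,0,-0.3,-0.03,-0.5,0,-0.3,-0.02,-0.5,0,-0.3]'; python3 -c "
from h import *
show();plan((.580,-.310,.215),193.8,9)"
```

```text
t: 33.65
eef_pos: [0.5762, -0.0998, 0.2163]
tcp_rot: [[-0.999, -0.042, 0.001], [-0.042, 0.999, -0.0], [-0.001, -0.0, -1.0]]
force: [-0.4, 0.2, -2.0]
grip_width: 0.0157
t 33.65 p [ 0.5762 -0.0998  0.2163] yaw -177.59 zc [ 8.e-04 -2.e-04 -1.e+00] F [-0.43  0.16 -2.02] w 15.69 q [ -12.3   -4.5   94.8   -0.    89.6 -104.7]
dist [ 0.0038 -0.2102 -0.0013] dyaw 11.39
[0.011, -0.467, 0.003, -0.276]
[0.022, -0.467, 0.003, -0.276]
[0.032, -0.466, 0.003, -0.276]
[0.042, -0.465, 0.003, -0.276]
[0.052, -0.464, 0.003, -0.276]
[0.063, -0.463, 0.003, -0.276]
[0.073, -0.461, 0.003, -0.276]
[0.083, -0.46, 0.003, -0.276]
[0.093, -0.458, 0.003, -0.276]
[0.0, 0.0, 0.0, 0.0]
```

```bash
python3 -m jog '[0.01,-0.5,0,-0.28,0.02,-0.5,0,-0.28,0.03,-0.5,0,-0.28,0.04,-0.5,0,-0.28,0.05,-0.5,0,-0.28,0.06,-0.5,0,-0.28,0.07,-0.45,0,-0.28,0.08,-0.35,0,-0.28,0.05,-0.2,0,-0.2,0.02,-0.1,0,0]'; python3 -c "
from h import *
get_image('top'); o=observe(); im=get_image('wrist');cv2.imwrite('pics/w10.png',im[:,:,::-1]); show()
im=get_image('scene'); cv2.imwrite('pics/s10.png',cv2.resize(im[90:230,150:310],None,fx=4,fy=4,interpolation=cv2.INTER_CUBIC)[:,:,::-1])"
```

```text
t: 34.9
eef_pos: [0.5802, -0.3054, 0.2157]
tcp_rot: [[-0.972, -0.234, 0.0], [-0.234, 0.972, -0.0], [-0.0, -0.0, -1.0]]
force: [0.0, 0.1, -2.0]
grip_width: 0.0155
t 35.0 p [ 0.5803 -0.305   0.2156] yaw -166.49 zc [ 1.e-04 -0.e+00 -1.e+00] F [-0.96  0.14 -1.95] w 16.31 q [ -30.     4.4   86.     0.    89.6 -133.5]
```

View pics/w10.png

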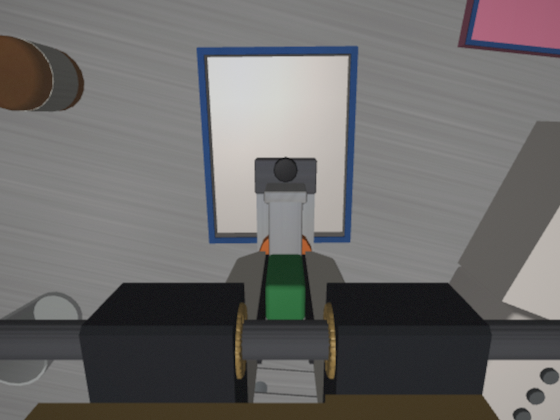

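View pics/s10.png

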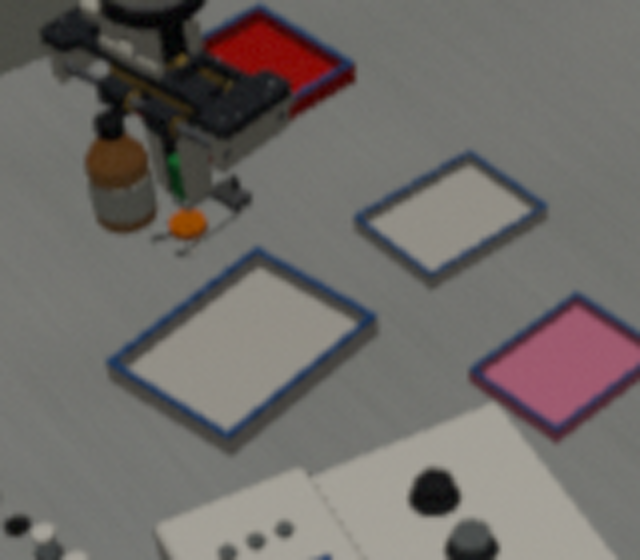

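```bash
python3 -c "
from h import *
o=observe();P=[]
for uv in [(199,50),(356,47),(351,243),(209,244)]:
  w,t=intool(uv,.022,o);P.append(w); print(np.round(w,4),np.round(t*1e3,1))
P=np.array(P);c=P.mean(0);d=(P[2]+P[3])/2-(P[0]+P[1])/2; print('c',c,'len',np.linalg.norm(d),'yaw',np.degrees(np.arctan2(d[1],d[0])))
u=d/np.linalg.norm(d); t=c+.04*u; t[2]=.13; print(t); t-=.002*u; plan(t,np.degrees(np.arctan2(d[1],d[0]))+180,6)
"
```

```text
[ 0.4758 -0.4076  0.022 ] [125.7 -75.7 193.5]
[ 0.4413 -0.2748  0.022 ] [128.2  61.5 193.5]
[ 0.6165 -0.2283  0.022 ] [-53.   65.7 193.5]
[ 0.6509 -0.3663  0.022 ] [-54.1 -76.5 193.5]
c [ 0.54610269 -0.31925302  0.022     ] len 0.1805219134864989 yaw 14.06039745351311
[ 0.5849043  -0.30953524  0.13      ]
dist [ 0.0026 -0.0054 -0.0855] dyaw 0.53
[-0.004, -0.02, 0.285, -0.019]
[-0.004, -0.02, 0.285, -0.019]
[-0.004, -0.02, 0.285, -0.019]
[-0.004, -0.02, 0.285, -0.019]
[-0.004, -0.02, 0.285, -0.019]
[-0.004, -0.02, 0.285, -0.019]
[0.0, 0.0, 0.0, 0.0]
[0.0, 0.0, 0.0, 0.0]
[0.0, 0.0, 0.0, 0.0]
[0.0, 0.0, 0.0, 0.0]
```

```bash
python3 -m jog '[-0.02,-0.05,0.1,-0.1,0,-0.05,0.25,0,0,-0.02,0.35,0,0,0,0.4,0,0,0,0.4,0,0,0,0.4,0,0,0,0.35,0,0,0,0.2,0,0,0,0.1,0,0,0,0.04,0]'
```

```text
t: 36.3
eef_pos: [0.5829, -0.3105, 0.0861]
tcp_rot: [[-0.97, -0.242, 0.0], [-0.242, 0.97, -0.0], [-0.0, -0.0, -1.0]]
force: [0.4, -0.3, -1.9]
grip_width: 0.0157
```

```bash
python3 -m jog '[0,0,0.05,0,0,0,0.04,0,0,0,0.04,0,0,0,0.04,0,0,0,0.03,0,0,0,0.03,0,0,0,0.03,0,0,0,0.02,0,0,0,0.02,0,0,0,0,0]'; python3 -c "
from h import *
show(); im=get_image('scene'); cv2.imwrite('pics/s11.png',cv2.resize(im[130:220,160:260],None,fx=6,fy=6,interpolation=cv2.INTER_CUBIC)[:,:,::-1])"
```

```text
t: 37.55
eef_pos: [0.5827, -0.3104, 0.0708]
tcp_rot: [[-0.97, -0.242, -0.0], [-0.242, 0.97, 0.0], [0.0, 0.0, -1.0]]
force: [0.4, -0.4, -1.9]
grip_width: 0.0156
t 37.55 p [ 0.5827 -0.3104  0.0708] yaw -166.0 zc [-1.e-04  1.e-04 -1.e+00] F [ 0.43 -0.4  -1.93] w 15.62 q [ -30.3    9.6   94.1    0.    76.3 -134.2]
```

View pics/s11.png

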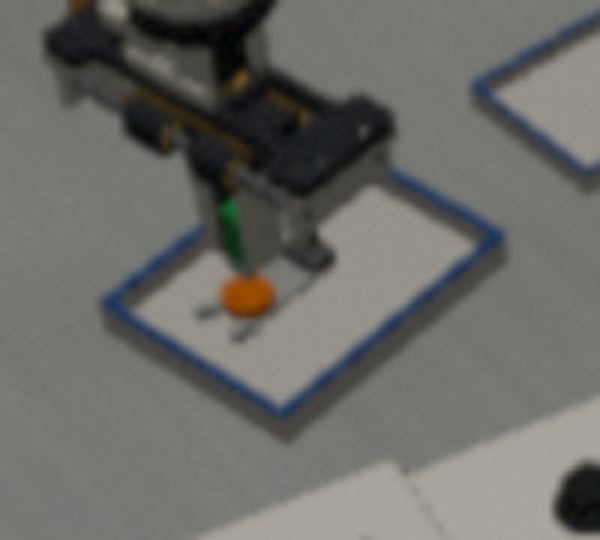

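```bash
python3 -m jog '[0,0,0.02,0,0,0,0.02,0,0,0,0.02,0,0,0,0.02,0,0,0,0.03,0,0,0,0.04,0,0,0,0.04,0,0,0,0.03,0,0,0,0.02,0,0,0,0,0]'; python3 -c "
from h import *
show(); im=get_image('scene'); cv2.imwrite('pics/s12.png',cv2.resize(im[130:220,160:260],None,fx=6,fy=6,interpolation=cv2.INTER_CUBIC)[:,:,::-1])"
```

```text
t: 38.85
eef_pos: [0.5827, -0.3104, 0.0588]
tcp_rot: [[-0.97, -0.242, -0.0], [-0.242, 0.97, 0.0], [0.0, 0.0, -1.0]]
force: [0.0, 0.5, -1.5]
grip_width: 0.0156
t 38.85 p [ 0.5827 -0.3104  0.0588] yaw -166.0 zc [-1.e-04  1.e-04 -1.e+00] F [ 0.05  0.52 -1.47] w 15.58 q [ -30.3   10.1   94.7    0.    75.2 -134.3]
```

View pics/s12.png

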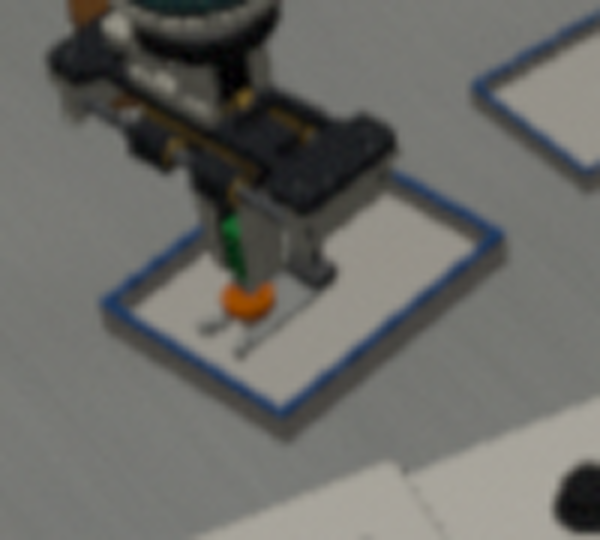

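The cap stands on its stem and the fork has dropped clear of the disc. I'll withdraw straight back.

```bash
python3 -m jog '[0.02,0,0,0,0.05,0,0,0,0.1,0,0,0,0.15,0,0,0,0.15,0,0,0,0.15,0,0,0,0.15,0,0,0,0.12,0,0,0,0.06,0,0,0,0.02,0,0,0]'; python3 -c "
from h import *
show(); im=get_image('scene'); cv2.imwrite('pics/s13.png',cv2.resize(im[130:220,160:260],None,fx=6,fy=6,interpolation=cv2.INTER_CUBIC)[:,:,::-1])"
```

```text
t: 40.15
eef_pos: [0.5356, -0.3222, 0.0589]
tcp_rot: [[-0.97, -0.242, 0.0], [-0.242, 0.97, -0.0], [-0.0, -0.0, -1.0]]
force: [-0.8, 0.2, -1.6]
grip_width: 0.0159
t 40.15 p [ 0.5356 -0.3222  0.0589] yaw -166.01 zc [ 1.e-04 -0.e+00 -1.e+00] F [-0.81  0.18 -1.63] w 15.86 q [ -33.4    5.9   99.3    0.    74.8 -137.4]
```

View pics/s13.png

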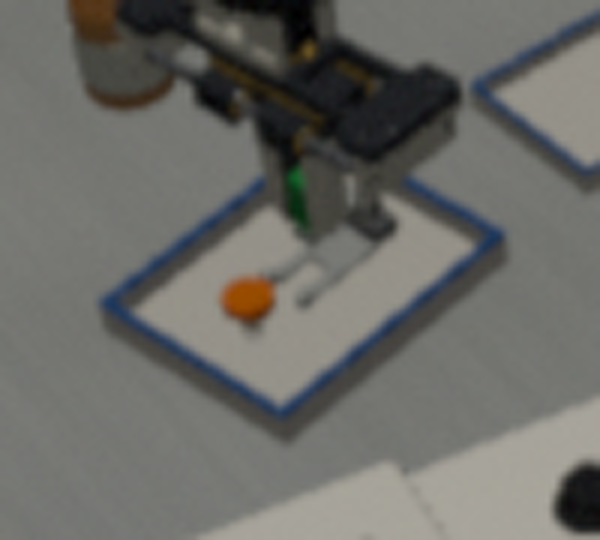

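The cap stands free in the tray at (248,298). I'll go back a little more, lift, and return the puller to its original spot.

```bash
python3 -m jog '[0.06,0,0,0,0.06,0,0,0,0,0,-0.1,0,0,0,-0.3,0,0,0,-0.5,0,0,0,-0.6,0,0,0,-0.7,0,0,0,-0.6,0,0,0,-0.4,0,0,0,-0.1,0]'; python3 -c "
from h import *
show(); plan((.5117,.3531,.22),192,18)"
```

```text
t: 41.45
eef_pos: [0.5301, -0.3237, 0.2254]
tcp_rot: [[-0.97, -0.242, 0.002], [-0.242, 0.97, -0.001], [-0.001, -0.001, -1.0]]
force: [0.2, 0.3, -2.3]
grip_width: 0.0157
t 41.45 p [ 0.5301 -0.3237  0.2254] yaw -166.0 zc [ 0.0016 -0.001  -1.    ] F [ 0.21  0.32 -2.3 ] w 15.69 q [-3.380e+01 -1.000e-01  8.970e+01  0.000e+00  9.030e+01 -1.378e+02]
dist [-0.0184  0.6768 -0.0054] dyaw -2.0
[-0.162, 0.735, 0.005, 0.024]
[-0.161, 0.735, 0.005, 0.024]
[-0.159, 0.735, 0.005, 0.024]
[-0.158, 0.736, 0.005, 0.024]
[-0.156, 0.736, 0.005, 0.024]
[-0.155, 0.736, 0.005, 0.024]
[-0.153, 0.736, 0.005, 0.024]
[-0.152, 0.737, 0.005, 0.024]
[-0.151, 0.737, 0.005, 0.024]
[-0.149, 0.737, 0.005, 0.024]
[-0.148, 0.738, 0.005, 0.024]
[-0.146, 0.738, 0.005, 0.024]
[-0.145, 0.738, 0.005, 0.024]
[-0.143, 0.738, 0.005, 0.024]
[-0.142, 0.739, 0.005, 0.024]
[-0.141, 0.739, 0.005, 0.024]
[-0.139, 0.739, 0.005, 0.024]
[-0.138, 0.74, 0.005, 0.024]
```

```bash
python3 -m jog '[-0.05,0.3,0,0.02,-0.12,0.6,0,0.02,-0.16,0.75,0,0.02,-0.18,0.8,0,0.02,-0.17,0.8,0,0.02,-0.17,0.8,0,0.02,-0.17,0.8,0,0.02,-0.17,0.8,0,0.02,-0.16,0.8,0,0.02,-0.16,0.8,0,0.02]'; python3 -c "
from h import *
show(); plan((.5117,.3531,.22),192,9)"
```

```text
t: 42.7
eef_pos: [0.5172, 0.0485, 0.2225]
tcp_rot: [[-0.974, -0.226, -0.002], [-0.226, 0.974, 0.0], [0.002, 0.0, -1.0]]
force: [-0.3, -0.4, -1.8]
grip_width: 0.0159
t 42.7 p [0.5172 0.0485 0.2225] yaw -166.91 zc [-1.7e-03  1.0e-04 -1.0e+00] F [-0.35 -0.37 -1.75] w 15.87 q [   2.5  -12.9  101.7    0.    91.3 -100.6]
dist [-0.0055  0.3046 -0.0025] dyaw -1.09
[-0.141, 0.662, 0.006, 0.026]
[-0.14, 0.662, 0.006, 0.026]
[-0.139, 0.663, 0.006, 0.026]
[-0.137, 0.663, 0.006, 0.026]
[-0.136, 0.663, 0.006, 0.026]
[-0.134, 0.664, 0.006, 0.026]
[-0.133, 0.664, 0.006, 0.026]
[-0.132, 0.664, 0.006, 0.026]
[-0.13, 0.664, 0.006, 0.026]
[0.0, 0.0, 0.0, 0.0]
```

```bash
python3 -m jog '[-0.16,0.8,0,0.02,-0.16,0.8,0,0.02,-0.16,0.8,0,0.02,-0.16,0.8,0,0.02,-0.15,0.75,0,0.02,-0.14,0.7,0,0.02,-0.12,0.6,0,0.02,-0.08,0.4,0,0.02,-0.03,0.15,0,0.02,0,0,0,0.02]'; python3 -c "
from h import *
get_image('top');get_image('top');show(); plan((.5117,.3531,.06),192,8)"
```

```text
t: 43.95
eef_pos: [0.5106, 0.342, 0.2236]
tcp_rot: [[-0.978, -0.211, -0.0], [-0.211, 0.978, -0.0], [0.0, -0.0, -1.0]]
force: [0.7, 0.3, -2.6]
grip_width: 0.0158
t 44.05 p [0.5109 0.3415 0.2239] yaw -167.88 zc [ 0.e+00 -2.e-04 -1.e+00] F [-0.61 -0.56 -2.2 ] w 15.75 q [ 31.4  -0.8  90.6  -0.   90.2 -70.7]
dist [ 0.0008  0.0116 -0.1639] dyaw -0.12
[-0.008, 0.028, 0.41, 0.003]
[-0.008, 0.028, 0.41, 0.003]
[-0.008, 0.028, 0.41, 0.003]
[-0.008, 0.028, 0.41, 0.003]
[-0.008, 0.028, 0.41, 0.003]
[-0.008, 0.028, 0.41, 0.003]
[-0.008, 0.028, 0.41, 0.003]
[-0.008, 0.028, 0.41, 0.003]
[0.0, 0.0, 0.0, 0.0]
[0.0, 0.0, 0.0, 0.0]
```

```bash
python3 -m jog '[0,0,0.2,0,0,0,0.4,0,0,0,0.5,0,0,0,0.5,0,0,0,0.5,0,0,0,0.5,0,0,0,0.4,0,0,0,0.25,0,0,0,0.15,0,0,0,0.03,0]'; python3 -m jog '[0,0,0.03,0,0,0,0.03,0,0,0,0.03,0,0,0,0.02,0,0,0,0.01,0,0,0,0,0,0,0,0,0,0,0,0,0,0,0,0,0,0,0,0,0]'
```

```text
t: 45.3
eef_pos: [0.5108, 0.3422, 0.0523]
tcp_rot: [[-0.978, -0.211, 0.0], [-0.211, 0.978, 0.0], [-0.0, 0.0, -1.0]]
force: [-0.3, -0.4, -0.9]
grip_width: 0.0155
t: 46.55
eef_pos: [0.5107, 0.3422, 0.0464]
tcp_rot: [[-0.978, -0.211, -0.0], [-0.211, 0.978, -0.0], [0.0, -0.0, -1.0]]
force: [0.1, -0.2, -2.5]
grip_width: 0.0158
```

```bash
python3 -m jog '[0,0,0.01,0,0,0,0.01,0,0,0,0.01,0,0,0,0.01,0,0,0,0.006,0,0,0,0.006,0,0,0,0.004,0,0,0,0,0,0,0,0,0,0,0,0,0]'
```

```text
t: 47.8
eef_pos: [0.5108, 0.3422, 0.0437]
tcp_rot: [[-0.978, -0.211, 0.0], [-0.211, 0.978, 0.0], [-0.0, 0.0, -1.0]]
force: [-0.4, -0.6, 3.4]
grip_width: 0.0159
```

Bench contact. I'll release, wait, then rise.

```bash
python3 -m jog '[0,0,0,0,0,0,0,0,0,0,0,0,0,0,0,0,0,0,0,0,0,0,0,0,0,0,0,0,0,0,0,0,0,0,0,0,0,0,0,0]' 50; python3 -m jog '[0,0,-0.1,0,0,0,-0.3,0,0,0,-0.5,0,0,0,-0.5,0,0,0,-0.6,0,0,0,-0.6,0,0,0,-0.5,0,0,0,-0.3,0,0,0,-0.1,0,0,0,0,0]'; python3 -c "
from h import *
show(); im=get_image('wrist'); cv2.imwrite('pics/w20.png',im[:,:,::-1])
im=get_image('scene'); cv2.imwrite('pics/s20.png',cv2.resize(im[90:345,160:460],None,fx=2.3,fy=2.3,interpolation=cv2.INTER_CUBIC)[:,:,::-1])
for n in ['cap_grey','cap_black','cap_orange']:
  for m in masks_of('scene',n)[:1]: print(n,m['confidence'],m['extent'])"
```

```text
t: 49.05
eef_pos: [0.5108, 0.3422, 0.0436]
tcp_rot: [[-0.978, -0.211, 0.0], [-0.211, 0.978, 0.0], [-0.0, 0.0, -1.0]]
force: [0.1, 0.2, 0.4]
grip_width: 0.0501
t: 50.3
eef_pos: [0.5107, 0.3421, 0.2182]
tcp_rot: [[-0.978, -0.211, -0.0], [-0.211, 0.978, -0.0], [0.0, -0.0, -1.0]]
force: [-0.2, 0.1, -0.4]
grip_width: 0.0503
t 50.3 p [0.5107 0.3421 0.2182] yaw -167.83 zc [-3.e-04 -2.e-04 -1.e+00] F [-0.23  0.07 -0.41] w 50.3 q [ 31.4  -0.7  91.   -0.   89.7 -70.7]
cap_grey 0.6 [260.0, 219.5, 274.7, 227.6]
```

View pics/w20.png

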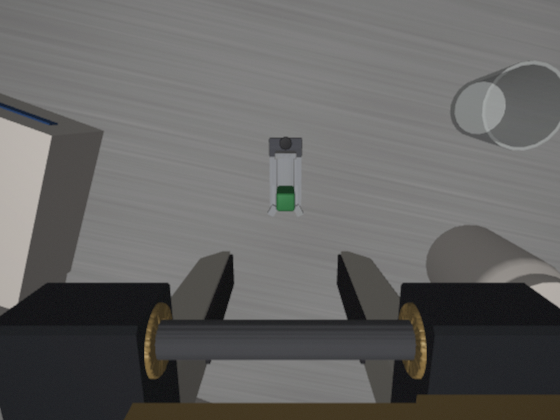

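View pics/s20.png

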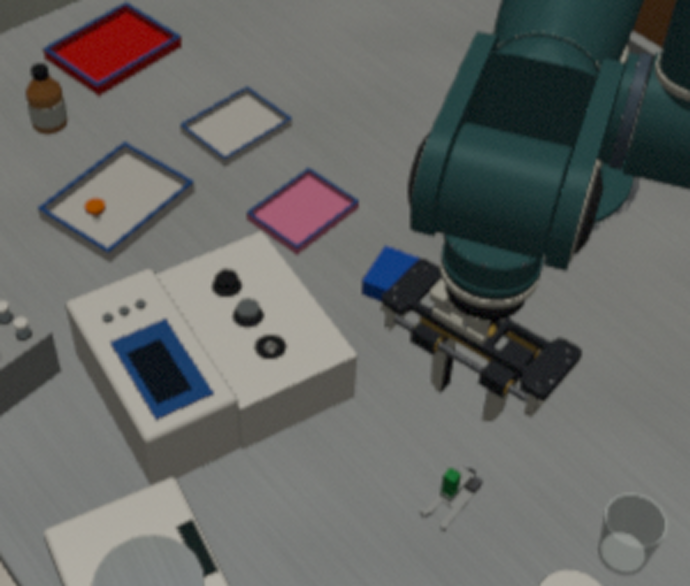

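The orange cap is in the large white tray (95,207 in the zoom). Grey and black are seated, the puller stands upright on the bench (450,482) and the gripper is clear. I'll hand in now.

```bash
python3 -c "
from rig import *
print(job_done())"
```

```text
the job is handed in; nothing more can be done
None
```

The orange cap is off the photometer and standing in the larger white tray. The puller is back upright on the bench, about 1 cm from where it started. I handed the job in at about 50 s of the 72 s allowed; the system reports no verdict.

- **Deck and stem:** I felt the deck at about 6.5 N, raised the fork about 0.7 mm, and slid it in until the stem gave about 3 N. Both are below the limits.
- **Reach:** The stem came about 2 mm farther on than my estimate from the camera.
- **Pull:** The cap came free on a slow pull and hung flat inside the lips. I saw no high force, but readings come only at the end of each move, so the peak while it popped was not measured.
- **Tray:** I set the cap on its stem, dropped the fork clear of the disc and backed it out. The cap stayed standing, and the gripper never came near it.
- **Last pictures:** The cap is in the tray, the grey and black caps are seated, the other things look undisturbed, and the gripper is open and well clear of the puller.
- **Checks that failed:** In the final scene picture the network found only the grey cap. I judged the orange and black caps by eye, and did not measure any of the three against its starting position.

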